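# Hold the pipette ready over the open vial

## Task

First fold the white lid of the blue sample box up by its orange tab until it stands straight upright, as a screen behind the vials, and leave it standing there. Then lift the pipette with the green button out of its stand, carry it over the things in between without knocking any, and stop with its tip hanging straight down about 1 cm above the middle of the mouth of the one open vial in the box, touching nothing. Finish like that, still holding the pipette steady, and do not disturb anything else on the bench.

Things in the scene. Friction and masses are not known exactly. Their poses are not given: they have to be found in the camera images.
- box: Blue open-topped sample box, fixed to the bench: 118 mm along its x, 80 mm along its y, 70 mm high, walls and dividers 4 mm, floor 4 mm thick. Origin at the centre of its underside, z up. Six square cells (34 mm, centres 38 mm apart: three along x, two along y); four hold 28 mm amber glass vials, three of them with white caps (62 mm tall, 25 mm-wide cap) and one open; which cell is which varies. The lid is hinged along the top of its +y wall.
- lid (a joint): Hinge angle of the box's white lid, rad: 0 closed (flat on the box), pi/2 standing straight up over the box's +y wall, at most 2.5. The lid is a 118 x 80 x 6 mm plate that weighs 90 g. The hinge is stiff (about 0.12 N m of friction), so the lid stays where it is left. It starts closed or up to 0.2 rad open.
- lid_hinge (a point): Point on the hinge line, at the middle of its length; the line runs parallel to the box's x axis, 70 mm above the bench. The frame turns with the lid: at 0 its axes are those of the box.
- lid_tab (a point): Centre of the gripping length of the orange pull tab at the middle of the lid's free edge: 112 mm from the hinge line (and, at 0, 4 mm above it), at 0 towards the box's -y. The tab sticks out 44 mm past the edge (its grip point lies 32 mm past it) in the plane of the lid; it is 14 mm wide along the hinge direction and 8 mm thick. Pinched across its width by fingers pointing down, it can turn between the pads as the lid swings.
- stand: Fixed pipette stand: base 100 x 180 mm, white top plate 70 (x) x 180 (y) x 8 mm with its top at 145 mm, carried by clear end walls at y = +-84 mm. Origin at the centre of its underside. Two round 28 mm holes at y = -45 and +45 mm, each with a pipette that hangs upright by its collar; lift straight up by at least 125 mm to clear.
- pipette: The pipette with the GREEN button (in either hole of the stand), 191 mm long, about 70 g, origin at the very end of its tip, z up along its axis. From the tip up: clear tip and slim shaft to 95 mm, 22 mm body to 120 mm, 36 mm collar from 120 to 126 mm, round grip 24 mm in diameter from 126 to 178 mm, green button 20 mm wide up to 191 mm.
- pipette_grip (a point): Centre of that pipette's round 24 mm grip, on its axis, 152 mm above its tip and 26 mm above the collar's top face: the place to grasp.
- pipette_tip (a point): The very end of that pipette's tip (3 mm wide), on its axis, 152 mm below the grip centre.
- spare: The other pipette, the same but with an ORANGE button: stays in the other hole of the stand, where its button's top is 216 mm above the bench, so it can stand in the way of the carried one. Origin at the end of its tip.
- vial_mouth (a point): Centre of the mouth of the one open amber vial, the only one without a cap and with a yellow rim (its top 8 mm), level with its rim, 58 mm above the vial's underside and 62 mm above the bench (8 mm below the box's top edge). Vial 28 mm outside, 24 mm inside diameter, standing loose in a cell of the box. Hidden under the lid until it is opened.
- open_vial: That open vial, 58 mm tall; origin at the centre of its underside, z up.
- capped_a: A capped vial in the box, 62 mm tall; origin under its centre.
- capped_b: Another capped vial, as capped_a.
- capped_c: Another capped vial, as capped_a.
- tube_rack: Loose blue rack, 100 (x) x 60 (y) mm, with five capped tubes whose tops reach 123 mm; stands between the box and the stand. Origin at the centre of its underside.
- media_bottle: Loose bottle with a green cap, 60 mm in diameter, 115 mm tall; origin at the centre of its underside.
- tip_box: Loose box of pipette tips, 80 x 80 mm, 57 mm high; origin at the centre of its underside.

How it is judged:
On the way, in this order (a step that is already met when the one before it is completed fails the run):
1. the lid stands upright (80 to 100 degrees) and has been let go (value of joint lid between 1.4 and 1.74 rad and contact force between lid and the arm below 0.05 N and contact force between lid and the fingers below 0.05 N), for 0.3 s.
2. the pipette with the green button is held by the fingers, lifted clear of its stand (height (world z) of pipette_tip above 0.148 m and contact force between pipette and the fingers above 0.5 N and contact force between pipette and stand below 0.05 N), for 0.2 s.
At the end, for the whole second after the job is handed in: Fingers hold the green-button pipette still, within 11 degrees of upright, tip 3 to 20 mm above the open vial's rim and within 8 mm of its middle, touching no vial, box or lid; the lid stands free at 80 to 100 degrees; open vial and spare pipette where they were (12 mm) (all of step 1 and horizontal distance between pipette_tip and vial_mouth below 0.008 m and z of pipette_tip in the frame of vial_mouth between 0.003 and 0.02 m and angle between pipette's own z axis and vertical below 0.2 rad and linear speed of pipette below 0.03 m/s and contact force between pipette and the fingers above 0.5 N and contact force between pipette and box below 0.05 N and contact force between pipette and open_vial below 0.05 N and contact force between pipette and lid below 0.05 N and contact force between pipette and capped_a below 0.05 N and contact force between pipette and capped_b below 0.05 N and contact force between pipette and capped_c below 0.05 N and distance of each of open_vial, spare from where it was at the start of the episode below 0.012 m); the arm keeps its last pose, push and grip.
It fails at once if the pipette knocks the open vial (contact force between pipette and open_vial above 0.5 N).
It fails at once if the pipette knocks the tube rack, the bottle or the tip box (contact force between pipette and tube_rack above 0.5 N or contact force between pipette and media_bottle above 0.5 N or contact force between pipette and tip_box above 0.5 N).
It fails at once if a bystander is disturbed (moved more than 15 mm) (distance of any of spare, open_vial, capped_a, capped_b, capped_c, tube_rack, media_bottle, tip_box from where it was at the start of the episode above 0.015 m).
It also fails if it takes over 67 s, if anything falls off the work surface, if the arm or the gripper's body presses on something with over 40 N, if the wrist force passes 120 N, or if a joint passes its speed limit or range.

## Robot

A 6-joint arm with a two-finger parallel gripper is mounted at the origin on the work surface. World frame = base frame: x ahead of the robot, y to its left, z up, the work surface at z = 0. Lengths are in m, angles in rad, forces in N, time in s.
With the tool pointing down it reaches from about 0.325 to 0.9 m from the base axis. Payload 6.1 kg.
Tool frame: the origin (TCP) lies between the finger pads; the fingertips stand 25 mm ahead of it and the grasp point (between the pads) lies 6 mm ahead of it (arm.tip_extent is the z of the fingertips in the tool frame, in m); z points along the fingers, y is the line along which they close (so a half turn about z gives the same grasp; the last joint's range is limited). The gripper opens to 87 mm and grips with 3 to 60 N. Pads are 19 mm wide; open, the fingers measure 117 mm over their backs; the gripper's body (75 mm by 190 mm) begins 51 mm behind the grasp point.
Start: joints at [-1.375, 0.22, 1.526, -0, 1.395, -0.126], TCP at [0.198, -0.593, 0.248] pointing down, gripper open.
Joint ranges: [-2.98, 2.98], [-0.91, 2.08], [0.09, 2.57], [-1.24, 4.39], [0.2, 2.65], [-2.68, 2.68]. Speed limits (rad/s): [2.57, 2.57, 3.01, 3.14, 3.14, 3.14].

## Interface

Orientations are given as a 3x3 rotation matrix whose columns are the frame's x, y, z axes.
In Python, from cell import arm, fingers, imaging, order, models, current_t, current_joints, current_dq, current_joint_torque, current_tool_pos, current_orientation, current_wrist_force, current_torque, current_opening, current_gripper_force gives the robot as it stands. The module is installed in compiled form; this text tells all that it offers. Calls block until the motion is done:
- arm.goto(position, orientation): joint-space move of the TCP to a pose.
- arm.move_linear(position, rot=None, speed=0.15): straight line of the TCP; rot=None keeps the orientation; speed is the mean speed in m/s.
- arm.movej(angles): joint-space move.
- fingers.set_gripper(opening, f_grip=None): finger opening in m; f_grip is the grip in N (None keeps the last); returns when the fingers have stopped.
- arm.pause(seconds).
- arm.inverse_kinematics(position, orientation): joint angles nearest the present ones, or None.
- imaging.get_image(name): name is "side" or "top"; returns a dict with "frame" (480x640x3 uint8, red, green, blue), "K" (3x3 intrinsics, pixels), "dist_coeffs" ([k1, k2, p1, p2, k3] as OpenCV has them; the pictures are not rectified), "position" and "orientation" of the camera in the world. Camera axes: x right, y up, looking along -z (the intrinsics and any distortion apply to the point x, -y, -z); pixel columns grow to the right and rows downward; lengths in m; the calibration is good to about 2 mm. A picture is of the moment at which its call begins. There is no depth.
A pose or a line that the arm cannot do raises arm.Unreachable and nothing moves.
- order.hand_in(): hands the job in; it is judged then, once.
Trained networks look in a picture, given as the dict that the camera call returned (one of the last four; its "shot" number tells which), for a name from the list of things; names that differ only in an ending like _2 or _b are one class to them, and where a whole thing is asked for, a point or a joint stands for the part that bears it (a point fixed in the world has none). Each returns a list of dicts, best first, with "score" (0 to 1); they miss things now and then, are a little off and sometimes report something else, mostly with a low value. They report only what shows in the picture. A call takes as long as a camera call.
- models.outline_of(picture, label): "pixels" (480x640 bool, what is visible of it).
- models.spot_point(picture, label): "at" ([x, y, z] in m, in the coordinates of the camera as it stood for that picture, good to about 4 mm: a listed point, or the origin of a listed thing).
Readings, each from a call of its own:
- current_t(): time.
- current_joints(): joint angles.
- current_dq(): joint speeds.
- current_joint_torque(): joint torques, N m.
- current_tool_pos(): TCP position.
- current_orientation(): TCP orientation.
- current_wrist_force(): force on the tool from outside, world axes, zero at the start.
- current_torque(): the same for the moment, N m.
- current_opening(): finger opening in m.
- current_gripper_force(): force on a finger pad.
Only numpy, scipy, OpenCV 4.12 (cv2) and the standard library are available. Lean on these libraries where they do the work, as an engineer would, in place of code of your own. Each camera call takes 0.05 s, during which the arm holds its last target. There are 200 camera calls.

## Working session

There is one attempt and no reset: what is moved stays moved. The work goes in short steps, each a Python script; the robot and the scene stay as the last script left them, time stands still between calls to the robot, and variables do not carry over. Pictures are saved under pics/ and viewed, at most 10 in all, crops included, and the job is handed in when it is done.

```bash
mkdir -p pics; cat > h.py <<'E'
import numpy as np, cv2
from cell import *
def world(p,c): return np.array(p['position'])+np.array(p['orientation'])@np.array(c)
def find(p,l,n=1):
    return [(np.round(world(p,d['at']),4),round(d['score'],2)) for d in models.spot_point(p,l)[:n]]
def project(p,w):
    c=np.array(p['orientation']).T@(np.atleast_2d(w)-p['position']).T
    c=(c*np.array([[1],[-1],[-1]])).T
    return cv2.projectPoints(c.astype(float),np.zeros(3),np.zeros(3),p['K'],np.array(p['dist_coeffs'],float))[0].reshape(-1,2)
def save(p,n): cv2.imwrite('pics/'+n,p['frame'][:,:,::-1])
E
python3 - <<'E'
from h import *
for n in ['side','top']:
    p=imaging.get_image(n); save(p,n+'0.png'); print(n,p['position'],np.round(p['orientation'],2).tolist())
    for l in ['box','lid_hinge','lid_tab','stand','pipette_grip','pipette_tip','pipette','spare','tube_rack','media_bottle','tip_box']:
        print(l,find(p,l,2))
print(current_t())
E
```

```text
side [ 0.40274929 -0.69498658  0.81018682] [[0.98, 0.14, -0.16], [-0.22, 0.67, -0.71], [0.01, 0.73, 0.68]]
box [(array([0.527 , 0.1937, 0.0029]), 0.83)]
lid_hinge []
lid_tab [(array([0.5244, 0.1289, 0.0775]), 0.67)]
stand [(array([ 0.5876, -0.2285, -0.0017]), 0.72)]
pipette_grip [(array([ 0.5811, -0.2746,  0.1788]), 0.57)]
pipette_tip [(array([0.5349, 0.2352, 0.0709]), 0.41)]
pipette []
spare []
tube_rack [(array([ 0.5824, -0.0333, -0.0032]), 0.6)]
media_bottle [(array([0.6982, 0.0054, 0.0007]), 0.88)]
tip_box [(array([ 0.4243, -0.0309,  0.0021]), 0.93)]
top [ 0.50444512 -0.01401725  1.0253513 ] [[0.01, 1.0, -0.07], [-1.0, 0.01, 0.01], [0.01, 0.07, 1.0]]
box [(array([ 0.5334,  0.1967, -0.0008]), 0.68)]
lid_hinge [(array([0.5385, 0.239 , 0.0722]), 0.75), (array([ 0.5812, -0.2785,  0.1761]), 0.27)]
lid_tab [(array([0.5282, 0.127 , 0.077 ]), 0.69)]
stand [(array([ 0.5911, -0.23  ,  0.0015]), 0.81)]
pipette_grip [(array([ 0.5807, -0.2786,  0.1769]), 0.95)]
pipette_tip [(array([0.5373, 0.238 , 0.0733]), 0.34)]
pipette [(array([ 0.5829, -0.2734,  0.0274]), 0.68)]
spare [(array([ 0.601 , -0.1887,  0.0225]), 0.81), (array([ 0.5812, -0.2762,  0.1801]), 0.24)]
tube_rack [(array([ 0.5804, -0.0388, -0.0016]), 0.97), (array([0.5294, 0.1263, 0.0777]), 0.34)]
media_bottle [(array([ 0.7028,  0.0044, -0.0041]), 0.83), (array([0.537 , 0.2416, 0.0707]), 0.41)]
tip_box [(array([ 0.4271, -0.037 ,  0.003 ]), 0.57)]
1.2
```

View pics/side0.png

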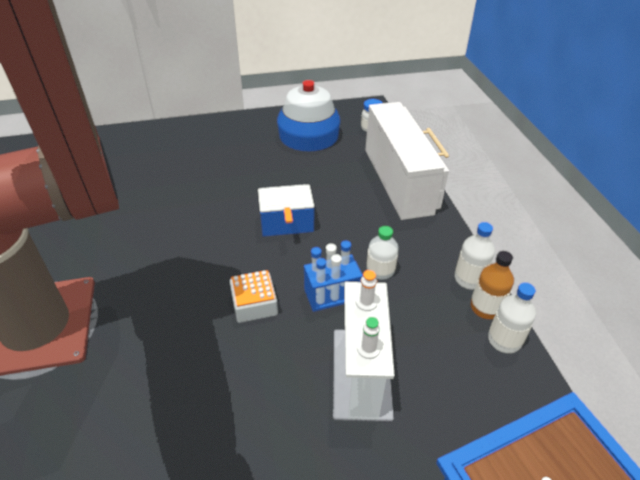

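View pics/top0.png

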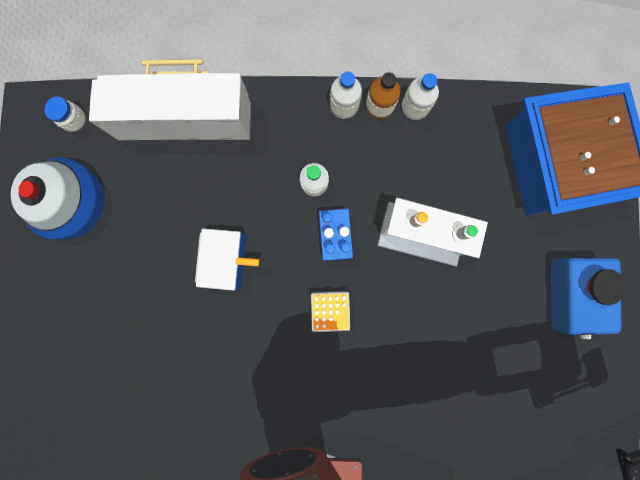

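Both pictures agree with the network. The lid is nearly closed with its tab at top px (247,262), and the green-button pipette is at the far -y hole at (470,231). The orange spare is at (421,218), between it and the rack at (336,235). I'll open the lid first.

```bash
cat >> h.py <<'E'
def down(a):
    "tool pointing down, y axis at yaw a"
    y=np.array([np.cos(a),np.sin(a),0]); z=np.array([0,0,-1.]); return np.c_[np.cross(y,z),y,z]
def best(pos,a):
    "the half-turn that keeps joint 6 most central"
    c=[(abs(q[5]),k) for k in (a,a+np.pi) if (q:=arm.inverse_kinematics(pos,down(k))) is not None]
    return min(c)[1] if c else None
hinge=np.array([0.5385,0.239,0.070]); tab0=np.array([0.527,0.1275,0.0765])
yb=(hinge-tab0)*[1,1,0]; yb/=np.linalg.norm(yb); yaw=np.arctan2(-yb[0],yb[1])
E
python3 - <<'E'
from h import *
print(yaw)
for pos in ([.527,.1275,.4],[.527,.1275,.08],[.581,-.2775,.18],[.581,-.2775,.4],[.581,-.2775,.42],[.6,-.19,.42],[.53,.2,.42],[.53,.2,.23],[.55,-.04,.42]):
    for k in (yaw,yaw+np.pi):
        q=arm.inverse_kinematics(pos,down(k)); print(pos,None if q is None else np.round(q,2))
p=imaging.get_image('top'); print(project(p,[tab0,hinge]))
f=p['frame'].astype(int); m=(f[...,0]>180)&(f[...,2]<70)&(f[...,1]>80)&(f[...,1]<190); ys,xs=np.where(m[240:285,235:270]); print(xs.min()+235,xs.max()+235,ys.min()+240,ys.max()+240,ys.mean()+240)
E
```

```text
-0.1027756109802309
[0.527, 0.1275, 0.4] [ 0.09 -0.03  1.52 -0.    1.66  0.19]
[0.527, 0.1275, 0.4] None
[0.527, 0.1275, 0.08] [ 0.09  0.21  1.88 -0.    1.05  0.19]
[0.527, 0.1275, 0.08] None
[0.581, -0.2775, 0.18] [-0.57  0.32  1.54 -0.    1.29 -0.47]
[0.581, -0.2775, 0.18] [-0.57  0.32  1.54 -0.    1.29  2.68]
[0.581, -0.2775, 0.4] [-0.57  0.22  1.25 -0.    1.67 -0.47]
[0.581, -0.2775, 0.4] [-0.57  0.22  1.25 -0.    1.67  2.68]
[0.581, -0.2775, 0.42] [-0.57  0.22  1.21 -0.    1.71 -0.47]
[0.581, -0.2775, 0.42] [-0.57  0.22  1.21 -0.    1.71  2.68]
[0.6, -0.19, 0.42] [-0.43  0.18  1.25 -0.    1.71 -0.33]
[0.6, -0.19, 0.42] None
[0.53, 0.2, 0.42] [ 0.22  0.03  1.42 -0.    1.69  0.32]
[0.53, 0.2, 0.42] None
[0.53, 0.2, 0.23] [ 0.22  0.09  1.7  -0.    1.35  0.32]
[0.53, 0.2, 0.23] None
[0.55, -0.04, 0.42] [-0.22 -0.01  1.46 -0.    1.69 -0.11]
[0.55, -0.04, 0.42] None
[[251.50075954 261.4834423 ]
 [197.66088161 255.30722177]]
236 258 258 266 261.26785714285717
```

```bash
python3 - <<'E'
from h import *
R=down(yaw); up=np.array([0,0,1.])
g=lambda P:P+0.006*up
def at(th): return hinge+0.112*(-np.cos(th)*yb+np.sin(th)*up)+0.004*(np.cos(th)*up+np.sin(th)*yb)
p0=current_tool_pos(); arm.move_linear([p0[0],p0[1],.40],speed=.25)
fingers.set_gripper(.05,15)
arm.goto([*tab0[:2],.25],R)
arm.move_linear(g(tab0),speed=.15); print('pre',current_wrist_force(),current_t())
fingers.set_gripper(0.0,15); print('grip',current_opening(),current_gripper_force(),current_wrist_force())
for th in np.linspace(.2,np.pi/2,10):
    arm.move_linear(g(at(th)),speed=.12); print(round(th,2),np.round(current_wrist_force(),1),round(current_opening(),4))
fingers.set_gripper(.05)
T=current_tool_pos(); arm.move_linear([T[0],T[1],.30],speed=.2)
print(current_t())
for n in ['side','top']:
    p=imaging.get_image(n); save(p,n+'1.png')
    for l in ['lid_tab','lid_hinge','vial_mouth','box','pipette_grip']: print(n,l,find(p,l,2))
E
```

```text
pre [-0.37185861 -0.88317606  1.18356237] 7.0083
grip 0.01357788752540977 14.966206541284919 [-4.07773532  0.64184551  0.39766892]
0.2 [-3.4 -1.   0.4] 0.0136
0.35 [-5.9 -0.7  0.3] 0.0137
0.5 [-6.6 -0.9  1.5] 0.0136
0.66 [-8.3  0.   1.9] 0.0137
0.81 [-8.7  0.2  0.2] 0.0139
0.96 [-9.2  0.9  1.1] 0.0139
1.11 [-9.5  1.5  0.6] 0.0137
1.27 [-9.6  2.4 -0.7] 0.0138
1.42 [-10.7   2.6  -2.8] 0.0139
1.57 [-11.7   1.4  -3.2] 0.0141
12.2583
side lid_tab [(array([0.5328, 0.2446, 0.1816]), 0.96), (array([0.5334, 0.2334, 0.0707]), 0.74)]
side lid_hinge [(array([0.5312, 0.2351, 0.0723]), 0.8), (array([0.5346, 0.2486, 0.185 ]), 0.42)]
side vial_mouth [(array([0.4894, 0.2168, 0.0653]), 0.66)]
side box [(array([0.5266, 0.1943, 0.0036]), 0.58)]
side pipette_grip [(array([ 0.5823, -0.2761,  0.182 ]), 0.67)]
top lid_tab [(array([0.5364, 0.2489, 0.1838]), 0.96), (array([ 0.578 , -0.2771,  0.1761]), 0.4)]
top lid_hinge [(array([0.5363, 0.2359, 0.0708]), 0.65)]
top vial_mouth [(array([0.4951, 0.2166, 0.0588]), 0.66)]
top box [(array([ 5.319e-01,  1.916e-01, -3.000e-04]), 0.97), (array([ 0.5814, -0.276 ,  0.0299]), 0.57)]
top pipette_grip [(array([ 0.582 , -0.2779,  0.1786]), 0.89)]
```

```bash
python3 - <<'E'
import cv2,numpy as np
a=cv2.imread('pics/side1.png')[150:260,220:360]; b=cv2.imread('pics/top1.png')[215:305,170:290]
cv2.imwrite('pics/c1.png',np.vstack([cv2.resize(a,(420,300),interpolation=2),cv2.resize(b,(420,290),interpolation=2)]))
E
```

```text
(no output)
```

View pics/c1.png

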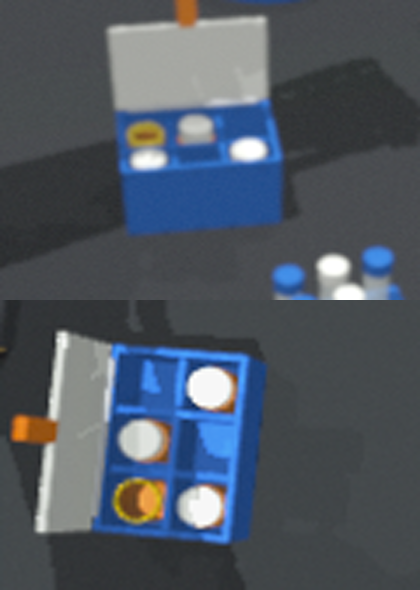

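The lid stands upright. The open vial with the yellow rim is in the +y, -x cell at top px (209,277), which matches the network. Now the pipette.

```bash
python3 - <<'E'
from h import *
p=imaging.get_image('top'); f=p['frame'].astype(int)
m=((f[...,0]>120)&(f[...,1]>90)&(f[...,2]<60)); m[:260]=0;m[300:]=0;m[:,:195]=0;m[:,225:]=0
ys,xs=np.where(m); print('rim px',len(xs),cv2.fitEllipse(np.c_[xs,ys].astype(np.float32)), project(p,[[.494,.2172,.062]]))
R=down(yaw); G=[.5815,-.2775]
T=current_tool_pos(); arm.move_linear([T[0],T[1],.40],speed=.25)
arm.goto([*G,.40],R); fingers.set_gripper(.06,25)
arm.move_linear([*G,.186],speed=.15); print('pre',current_wrist_force())
fingers.set_gripper(0.0,25); print('grip',current_opening(),current_gripper_force(),current_wrist_force())
arm.move_linear([*G,.42],speed=.12); arm.pause(.4)
print(current_opening(),current_gripper_force(),current_wrist_force(),current_t())
for n in ['side','top']:
    p=imaging.get_image(n); save(p,n+'2.png')
    for l in ['lid_tab','lid_hinge','pipette_tip','pipette_grip','vial_mouth']: print(n,l,find(p,l,1))
print(current_tool_pos())
E
```

```text
rim px 79 ((209.5923614501953, 275.9741516113281), (11.352428436279297, 20.524621963500977), 19.176910400390625) [[208.67770161 277.30963335]]
pre [0.21274595 1.08879342 0.21648586]
grip 0.023374457082860508 25.000073960982263 [-0.73798814  0.01881975 -0.36332633]
0.02320267614934715 25.00004335306585 [ 0.01112322  0.17092312 -0.90364576] 20.6583
side lid_tab [(array([0.5357, 0.2453, 0.1843]), 0.97)]
side lid_hinge [(array([0.5345, 0.2361, 0.0727]), 0.9)]
side pipette_tip [(array([ 0.5789, -0.279 ,  0.2622]), 0.66)]
side pipette_grip [(array([ 0.5806, -0.2741,  0.4151]), 0.57)]
side vial_mouth [(array([0.4892, 0.2195, 0.0672]), 0.43)]
top lid_tab [(array([0.5385, 0.247 , 0.1837]), 0.9)]
top lid_hinge [(array([0.5361, 0.2386, 0.0728]), 0.6)]
top pipette_tip [(array([ 0.5829, -0.2772,  0.2577]), 0.77)]
top pipette_grip [(array([ 0.5783, -0.2763,  0.4113]), 0.87)]
top vial_mouth [(array([0.4953, 0.2168, 0.0578]), 0.76)]
[ 0.58151081 -0.27751324  0.42002127]
```

```bash
python3 - <<'E'
from h import *
V=[.4935,.217]
arm.move_linear([*V,.42],speed=.15)
arm.move_linear([*V,.26],speed=.12); arm.pause(.3)
print(current_opening(),current_gripper_force(),current_wrist_force(),current_t())
for n in ['side','top']:
    p=imaging.get_image(n); save(p,n+'3.png')
    for l in ['lid_tab','pipette_tip','pipette_grip','vial_mouth']: print(n,l,find(p,l,1))
    print(project(p,[[*V,.099],[*V,.062]]))
    x,y=project(p,[[*V,.08]])[0].astype(int)
    cv2.imwrite(f'pics/c3{n}.png',cv2.resize(p['frame'][y-60:y+40,x-60:x+60,::-1],(600,500),interpolation=2))
E
python3 -c "
import cv2,numpy as np
cv2.imwrite('pics/c3.png',cv2.resize(np.hstack([cv2.imread('pics/c3side.png'),cv2.imread('pics/c3top.png')]),(800,333)))"
```

```text
0.023430339075842226 25.000076894648373 [ 0.50313334  0.54067409 -0.28481463] 26.5417
side lid_tab [(array([0.5354, 0.2485, 0.1854]), 0.93)]
side pipette_tip [(array([0.4926, 0.2183, 0.0986]), 0.7)]
side pipette_grip [(array([0.4935, 0.2216, 0.2553]), 0.74)]
side vial_mouth [(array([0.4914, 0.217 , 0.0652]), 0.64)]
[[267.60789536 186.42620912]
 [268.56062629 199.16649227]]
top lid_tab [(array([0.5385, 0.2486, 0.1854]), 0.77)]
top pipette_tip [(array([0.493 , 0.2171, 0.0999]), 0.63)]
top pipette_grip [(array([0.4929, 0.2155, 0.2521]), 0.52)]
top vial_mouth [(array([0.4976, 0.2117, 0.0582]), 0.58)]
[[204.30963933 277.71049008]
 [208.76916456 277.55565698]]
```

View pics/c3.png

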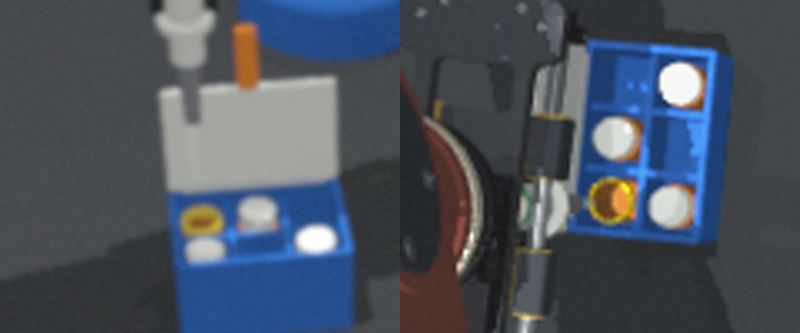

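Side crop: the tip hangs at about px (265,185) and the rim centre is at about (269,198). The tip may be a few mm too far towards -x, so I'll go lower and measure at higher magnification.

```bash
python3 - <<'E'
from h import *
V=[.4935,.217]
arm.move_linear([*V,.242],speed=.08); arm.pause(.3)
ims=[]
for n in ['side','top']:
    p=imaging.get_image(n)
    for l in ['pipette_tip','vial_mouth']: print(n,l,find(p,l,1))
    q=project(p,[[*V,.081],[*V,.062],[V[0]+.01,V[1],.062],[V[0],V[1]+.01,.062]]); print(np.round(q,1))
    x,y=np.round(q[1]).astype(int); print(x,y)
    ims.append(cv2.resize(p['frame'][y-30:y+20,x-20:x+20,::-1],(400,500),interpolation=cv2.INTER_NEAREST))
cv2.imwrite('pics/c4.png',np.hstack(ims))
E
```

```text
side pipette_tip [(array([0.4942, 0.2155, 0.085 ]), 0.96)]
side vial_mouth [(array([0.4895, 0.2181, 0.0648]), 0.68)]
[[268.1 192.7]
 [268.6 199.2]
 [272.9 198.6]
 [267.9 196.5]]
269 199
top pipette_tip [(array([0.4922, 0.2168, 0.0822]), 0.7)]
top vial_mouth [(array([0.4967, 0.2144, 0.0601]), 0.58)]
[[206.5 277.6]
 [208.8 277.6]
 [208.9 272.7]
 [203.9 277.5]]
209 278
```

View pics/c4.png

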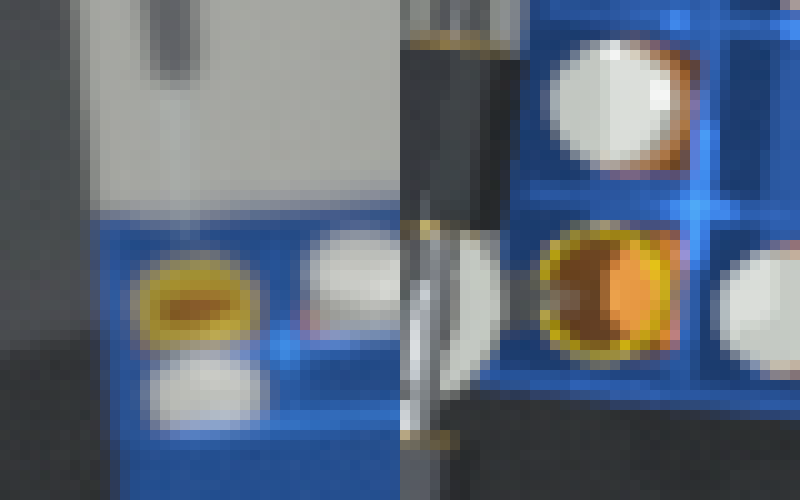

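The rim centre is at about (268,199) side and (209,277) top, and the tip end is at about (267,192) and (206.5,277). The tip is about 1 mm off in x and centred in y. I'll correct that, lower it to about 11 mm above the rim and check.

```bash
python3 - <<'E'
from h import *
arm.move_linear([.4947,.217,.234],speed=.05); arm.pause(.8)
for n in ['side','top']:
    p=imaging.get_image(n)
    for l in ['pipette_tip','vial_mouth','lid_tab','lid_hinge','spare','tube_rack']: print(n,l,find(p,l,1))
print(current_opening(),current_gripper_force(),current_wrist_force(),np.abs(current_dq()).max(),current_t())
print(order.hand_in())
E
```

```text
side pipette_tip [(array([0.4932, 0.2175, 0.0744]), 0.92)]
side vial_mouth [(array([0.4904, 0.2199, 0.0673]), 0.59)]
side lid_tab [(array([0.5358, 0.2481, 0.1824]), 0.77)]
side lid_hinge [(array([0.5331, 0.2381, 0.0721]), 0.58)]
side spare []
side tube_rack []
top pipette_tip [(array([0.4933, 0.216 , 0.0759]), 0.6)]
top vial_mouth []
top lid_tab [(array([ 0.5887, -0.2298,  0.0025]), 0.19)]
top lid_hinge [(array([0.4965, 0.2212, 0.0711]), 0.53)]
top spare [(array([ 0.6021, -0.1876,  0.0247]), 0.52)]
top tube_rack [(array([ 0.5814, -0.0383,  0.0029]), 0.69)]
0.023238187112469166 25.000006263144314 [-0.31355509  0.01176164 -0.84253446] 0.0015477819535383633 29.825
the job is handed in; nothing more can be done
None
```

I handed the job in at about 30 s: by the last camera estimates the lid stands about 3 to 4 degrees past vertical, and the green pipette is held still with its tip about 1 cm above the centre of the open vial's mouth; no verdict came back.

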